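# Put the customer's left-behind goods back in their display trays

## Robot

A 7-joint arm with a two-finger parallel gripper is mounted at the origin on the work surface. World frame = base frame: x ahead of the robot, y to its left, z up, the work surface at z = 0. Lengths are in mm, angles in degrees, forces in N, time in s.
With the tool pointing down it reaches from about 350 to 900 mm from the base axis. Payload 19.9 kg.
Tool frame: the origin (TCP) lies midway between the tips of the shut fingers; the grasp point (between the pads) lies arm.tcp_to_grasp behind it (arm.tcp_to_grasp is the distance from the TCP to the grasp point, in mm); z points along the fingers, x is the direction in which the jaws open and shut, and the axes are right-handed (so a half turn about z gives the same grasp; the last joint's range is limited). The gripper opens to 94 mm and grips with 3 to 60 N. Pads are 16 mm wide; open, the fingers measure 119 mm over their backs; the gripper's body (75 mm by 177 mm) begins 78 mm behind the grasp point.
Start: joints at [-68.726, 23.915, -0.59, 92.452, 0.269, 63.638, -3.037], TCP at [250.723, 572.483, 205.425] pointing down, gripper open.
Joint ranges: [-161.28, 161.28], [-22.2, 115.67], [-73.04, 71.86], [3.21, 147.25], [-68.34, 248.33], [10.77, 114.83], [-161.83, 161.83]. Speed limits (degrees/s): [108.29, 108.29, 136.94, 136.94, 172.46, 172.46, 172.46].

## Interface

Orientations are given as [roll, pitch, yaw] about the fixed x, y, z axes, in that order (R = Rz(yaw) Ry(pitch) Rx(roll)).
In Python, from workcell import arm gives the robot as it stands. Calls block until the motion is done:
- arm.movep(position, orientation): joint-space move of the TCP to a pose.
- arm.movel(position, rate=150, rotation=None, force_limit=None): straight line of the TCP; rotation=None keeps the orientation; rate is the mean speed in mm/s. With force_limit (N) it stops when the force on the tool has changed by that much, and returns True; else False.
- arm.goto_joints(angles): joint-space move.
- arm.ungrasp() and arm.grasp(): open the fingers fully, or close them until they stop; the grip force is fixed at half the most.
- arm.hold(seconds).
- arm.solve_ik(position, orientation): joint angles nearest the present ones, or None.
- arm.sense(): the state.
- arm.snapshot(name): name is "side" or "top"; returns the picture (384x512x3 uint8, red, green, blue); there is no depth.
- arm.camera_info(name): a dict with "fovy" (degrees; the focal length in pixels is half the picture's height over the tangent of half this angle, whatever the lens; pixels are square), "cx", "cy" (the principal point, pixels), "D" ([k1, k2, p1, p2, k3] as OpenCV has them; the pictures are not rectified), "world_to_cam" (4x4, takes a point from world to camera coordinates). Camera axes: x right, y up, looking along -z (the intrinsics and any distortion apply to the point x, -y, -z); pixel columns grow to the right and rows downward; lengths in mm; the calibration is good to about 2 mm. A picture is of the moment at which its call begins. camera_info takes no time and is no camera call.
A pose or a line that the arm cannot do raises arm.IKError and nothing moves.
- arm.close_job(): hands the job in, once; it reports no verdict.
Trained networks look in the newest picture that a camera, given by its name, has taken for a name from the list of things; names that differ only in an ending like _2 or _b are one class to them, and where a whole thing is asked for, a point or a joint stands for the part that bears it (a point fixed in the world has none). Each returns a list of dicts, best first, with "p" (0 to 1); they miss things now and then, are a little off and sometimes report something else, mostly with a low value. They report only what shows in the picture. A call takes as long as a camera call.
- arm.outline_of(camera, query): "region" (384x512 bool, what is visible of it).
- arm.pinpoint(camera, query): "xyz" ([x, y, z] in mm, in world coordinates, good to about 4 mm: a listed point, or the origin of a listed thing).
The state is a dict: "time_s": time; "joint_pos": joint angles; "qvel": joint speeds; "joint_torque": joint torques, N m; "tool_pos": TCP position; "orientation": TCP orientation; "wrist_force": force on the tool from outside, world axes, zero at the start; "wrist_torque": the same for the moment, N m; "finger_gap": finger opening in mm.
Only numpy, scipy, OpenCV 4.12 (cv2) and the standard library are available. Lean on these libraries where they do the work, as an engineer would, in place of code of your own. Each camera call takes 0.05 s, during which the arm holds its last target. There are 200 camera calls.

## Task

A customer has left four goods lying about on the counter of the dried-goods shop: a tall jar, a small jar, a kraft carton and a square tin. Put each one back into the display tray that holds its kind, standing upright on the tray floor in the middle of the empty place at the near end of the row, in line with the stock behind it; the carton goes lengthwise like the other cartons, and the tin square with the other tins. Set them down gently, do not drop them.

Things in the scene. Friction and masses are not known exactly. Their poses are not given: they have to be found in the camera images.
- tall_jar_center (a point): Tall clear round jar with a silver screw lid, 58 mm diameter, 92 mm high, 170 to 310 g, standing upright on the counter. The point is its centre, 46 mm above its underside; z is up, along its axis. The lid is the top 18 mm, 56 mm diameter. Best held near the top.
- small_jar_center (a point): Small clear round jar with a silver screw lid, 40 mm diameter, 70 mm high, 80 to 145 g, standing upright. The point is its centre, 35 mm above its underside; z is up, along its axis. The lid is the top 18 mm, 38 mm diameter.
- carton_center (a point): Upright brown kraft carton with a paper band, 64 mm (its x) by 40 mm (its y) by 84 mm high, 100 to 180 g, at any yaw. The point is its centre, 42 mm above its underside; z is up. Best held near the top.
- tin_center (a point): Square steel caddy tin with a paper band, 52 mm by 52 mm (its x and y are normal to its sides), body 64 mm high with a round lid of 42 mm diameter and 12 mm height on top: 76 mm in all; 130 to 250 g, at any yaw. The point is its centre, 38 mm above its underside; z is up.
- tall_jar_place (a point): Empty place of the white tray stocked with two tall jars: point on the tray floor, mid-place. +x runs along the row to the stock, z up. Tray 240 x 116 mm, walls 4 mm, floor 4 mm and rim 18 mm above the counter; 54 mm from the point to each side wall. Place 88 mm long: 15 mm free before and behind the centred thing. Stock tops 96 mm above the counter; tray and stock are fixed.
- small_jar_place (a point): Empty place of the white tray stocked with three small jars: point on the tray floor, mid-place. +x runs along the row to the stock, z up. Tray 240 x 116 mm, walls 4 mm, floor 4 mm and rim 18 mm above the counter; 54 mm from the point to each side wall. Place 70 mm long: 15 mm free before and behind the centred thing. Stock tops 74 mm above the counter; tray and stock are fixed.
- carton_place (a point): Empty place of the white tray stocked with two cartons (64 mm sides along x): point on the tray floor, mid-place. +x runs along the row to the stock, z up. Tray 240 x 116 mm, walls 4 mm, floor 4 mm and rim 18 mm above the counter; 54 mm from the point to each side wall. Place 94 mm long: 15 mm free before and behind the centred thing. Stock tops 88 mm above the counter; tray and stock are fixed.
- tin_place (a point): Empty place of the white tray stocked with two square tins (sides along x and y): point on the tray floor, mid-place. +x runs along the row to the stock, z up. Tray 240 x 116 mm, walls 4 mm, floor 4 mm and rim 18 mm above the counter; 54 mm from the point to each side wall. Place 82 mm long: 15 mm free before and behind the centred thing. Stock tops 80 mm above the counter; tray and stock are fixed.

How it is judged:
By the outcome, as a careful person would: the job done as asked, in the order asked, and still so for the second after the job is handed in, with the robot touching nothing.
It also fails if it takes over 115 s, if anything falls off the work surface, if the arm or the gripper's body presses on something with over 40 N, if the wrist force passes 120 N, or if a joint passes its speed limit or range.

## Working session

There is one attempt and no reset: what is moved stays moved. The work goes in short steps, each a Python script; the robot and the scene stay as the last script left them, time stands still between calls to the robot, and variables do not carry over. Pictures are saved under pics/ and viewed, about 12 in all and at most 16, crops included, and the job is handed in when it is done.

```bash
mkdir -p pics; ls; python3 - <<'E'
from workcell import arm
import cv2,numpy as np
for c in("side","top"):
    cv2.imwrite(f"pics/{c}0.png",arm.snapshot(c)[:,:,::-1]); i=arm.camera_info(c); print(c,i)
    for n in "tall_jar_center small_jar_center carton_center tin_center tall_jar_place small_jar_place carton_place tin_place".split():
        print(n,[(np.round(d["xyz"]).tolist(),round(d["p"],2)) for d in arm.pinpoint(c,n)][:4])
print(arm.tcp_to_grasp,arm.sense())
E
```

```text
pics
side {'fovy': 55.612840748598174, 'cx': 254.2100450783969, 'cy': 188.7209811022648, 'D': array([-0.10135179,  0.        ,  0.        ,  0.        ,  0.        ]), 'world_to_cam': array([[-9.86603101e-01, -1.62799720e-01,  1.05153378e-02,
         5.51671164e+02],
       [ 1.20044708e-01, -6.80828866e-01,  7.22538112e-01,
        -9.02824142e+01],
       [-1.10469857e-01,  7.14120652e-01,  6.91251116e-01,
        -8.73236922e+02],
       [ 0.00000000e+00,  0.00000000e+00,  0.00000000e+00,
         1.00000000e+00]])}
tall_jar_center [([476.0, 110.0, 42.0], 0.78)]
small_jar_center [([487.0, -112.0, 35.0], 0.95)]
carton_center [([439.0, -359.0, 42.0], 0.73)]
tin_center [([448.0, 372.0, 38.0], 0.95)]
tall_jar_place [([618.0, -252.0, 2.0], 0.88)]
small_jar_place [([613.0, 245.0, 6.0], 0.67)]
carton_place [([607.0, 88.0, 3.0], 0.84)]
tin_place [([617.0, -80.0, 9.0], 0.84)]
top {'fovy': 43.9254068538434, 'cx': 254.4753400434706, 'cy': 194.30334861649334, 'D': array([-0.16641969,  0.        ,  0.        ,  0.        ,  0.        ]), 'world_to_cam': array([[-1.32844951e-02, -9.99839181e-0
[... 693 characters left out ...]
 {'time_s': 0.9, 'joint_pos': array([-68.72717234,  23.91574214,  -0.58870376,  92.45199472,
         0.27047318,  63.6373432 ,  -3.03548568]), 'qvel': array([ 0.04357633,  0.03317082, -0.01099633, -0.04259844,  0.01671225,
        0.09245023,  0.03304812]), 'joint_torque': array([-1.81850396e-04, -8.51013422e+01,  6.37468994e-01, -4.26311946e+01,
       -4.88942466e-02,  1.32264022e-02,  2.10077758e-05]), 'tool_pos': array([250.73711549, 572.48847123, 205.423432  ]), 'orientation': array([1.79996125e+02, 3.51267755e-03, 6.63499691e+01]), 'wrist_force': array([0.41502659, 0.08177356, 0.33460293]), 'wrist_torque': array([ 0.01958634, -0.02539426,  0.01778166]), 'finger_gap': 94.4242049591145}
```

View pics/top0.png

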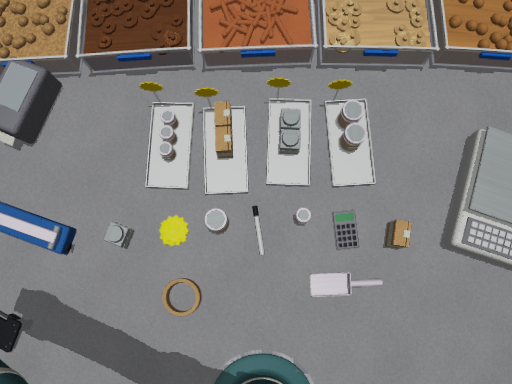

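View pics/side0.png

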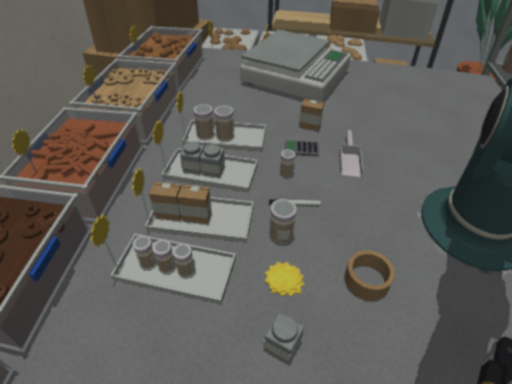

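The top view shows small jars, cartons, tins and tall jars in trays at x≈(170, 225, 289, 350) px. The loose tin is at (117,234), the tall jar at (216,219), the small jar at (303,215) and the carton at (401,234). The networks agree with this. Next I'll fit silhouettes to get yaws.

```bash
cat > h.py <<'E'
from workcell import arm
import cv2,numpy as np
from scipy.optimize import minimize
N={}
def proj(c,P):
    i=arm.camera_info(c); W=i["world_to_cam"]; f=192/np.tan(np.radians(i["fovy"]/2))
    Q=np.c_[P,np.ones(len(P))]@W.T; Q=Q[:,:3]*[1,-1,-1]
    K=np.array([[f,0,i["cx"]],[0,f,i["cy"]],[0,0,1.]])
    return cv2.projectPoints(Q,np.zeros(3),np.zeros(3),K,i["D"])[0][:,0]
def box(l,w,z0,z1): return np.array([[x*l/2,y*w/2,z] for x in(-1,1) for y in(-1,1) for z in(z0,z1)])
def cyl(d,z0,z1): return np.array([[np.cos(a)*d/2,np.sin(a)*d/2,z] for a in np.arange(0,6.28,.2) for z in(z0,z1)])
SH=dict(tall_jar=[cyl(58,0,74),cyl(56,74,92)],small_jar=[cyl(40,0,52),cyl(38,52,70)],carton=[box(64,40,0,84)],
        tin=[box(52,52,0,64),cyl(42,64,76)],tray=[box(240,116,0,18)])
def render(c,shape,p,S=4):
    m=np.zeros((384*S,512*S),np.uint8); t=np.radians(p[2]); R=np.array([[np.cos(t),-np.sin(t),0],[np.sin(t),np.cos(t),0],[0,0,1]])
    for s in SH[shape]:
        q=proj(c,s@R.T+[p[0],p[1],p[3] if len(p)>3 else 0])
        cv2.fillConvexPoly(m,cv2.convexHull(np.round((q+.5)*S).astype(np.int32)),1)
    return m
def fit(shape,masks,p0,yaws=(0,)):
    z=p0[3:] 
    big={c:cv2.resize(m.astype(np.uint8)*255,None,fx=4,fy=4,interpolation=cv2.INTER_LINEAR)>127 for c,m in masks.items()}
    def cost(p):
        s=0
        for c,b in big.items():
            r=render(c,shape,list(p)+list(z))>0; s+=1-(r&b).sum()/(r|b).sum()
        return s/len(big)
    best=None
    for y in yaws:
        x0=np.array([p0[0],p0[1],y],float)
        r=minimize(cost,x0,method="Nelder-Mead",options=dict(initial_simplex=[x0,x0+[8,0,3],x0+[0,8,-3],x0+[0,0,12]],xatol=.1,fatol=5e-4,maxfev=150))
        if best is None or r.fun<best.fun: best=r
    return np.round(best.x,1),round(1-best.fun,3)
E
cat > a.py <<'E'
from h import *
I={c:arm.snapshot(c) for c in("top","side")}
G=dict(tall_jar=(478,109),small_jar=(489,-113),carton=(437,-358),tin=(446,369))
for n,g in G.items():
    M={}
    for c in I:
        o=arm.outline_of(c,n+"_center")
        if o: M[c]=o[0]["region"]; print(n,c,round(o[0]["p"],2),M[c].sum())
    ys=(0,45,90,135) if n=="carton" else (0,22,45,67) if n=="tin" else (0,)
    print(n,fit(n,M,g,ys)); 
    for c in M: print("  ",c,fit(n,{c:M[c]},g,ys))
T=dict(tall_jar=(619,-253,72),small_jar=(611,246,81),carton=(606,86,69),tin=(619,-79,75))
im=I["top"]; hsv=cv2.cvtColor(im,cv2.COLOR_RGB2HSV)
w=((hsv[:,:,2]>165)&(hsv[:,:,1]<40)).astype(np.uint8)
vis=im.copy()
for n,(x,y,o) in T.items():
    d=cv2.dilate((render("top","tray",(x+o,y,0),1)),np.ones((17,17)))
    k=cv2.morphologyEx(w&d,cv2.MORPH_OPEN,np.ones((2,2)))
    nl,lab,st,_=cv2.connectedComponentsWithStats(k); j=1+np.argmax(st[1:,4])
    pts=cv2.findNonZero((lab==j).astype(np.uint8)); m=np.zeros_like(w); cv2.fillConvexPoly(m,cv2.convexHull(pts),1)
    p,s=fit("tray",{"top":m},(x+o,y),(-5,5))
    t=np.radians(p[2]); print(n,"tray",p,s,"place",np.round([p[0]-o*np.cos(t),p[1]-o*np.sin(t)],1))
    r=render("top","tray",p,1); cv2.drawContours(vis,cv2.findContours(r,0,1)[0],-1,(255,0,0),1)
cv2.imwrite("pics/tr.png",cv2.resize(vis[90:200,130:390],None,fx=3,fy=3,interpolation=0)[:,:,::-1])
E
python3 a.py
```

```text
tall_jar top 0.87 471
tall_jar side 0.63 1020
tall_jar (array([479.1, 106.1,  11.9]), np.float64(0.928))
   top (array([477.8, 104.7,  19.3]), np.float64(0.937))
   side (array([479. , 108. ,   6.6]), np.float64(0.935))
small_jar top 0.37 3870
small_jar side 0.88 381
small_jar (array([ 488. , -111.4,    9.8]), np.float64(0.464))
   top (array([ 489., -113.,    0.]), np.float64(0.0))
   side (array([ 488. , -111.4,    9.8]), np.float64(0.929))
carton top 0.83 646
carton (array([ 437.7, -360. ,   -9.6]), np.float64(0.957))
   top (array([ 437.7, -360. ,   -9.6]), np.float64(0.957))
tin top 0.96 560
tin side 0.55 1254
tin (array([447.1, 366.5, -22.5]), np.float64(0.899))
   top (array([447.7, 365.1, -23.2]), np.float64(0.941))
   side (array([446. , 369.6, -18.2]), np.float64(0.901))
tall_jar tray [ 691.  -248.6    2.5] 0.895 place [ 619.1 -251.7]
small_jar tray [691.8 237.   -3.1] 0.865 place [610.9 241.4]
carton tray [673.9  84.6   1.3] 0.926 place [604.9  83. ]
tin tray [691.1 -87.8  -3.3] 0.929 place [616.2 -83.5]
```

View pics/tr.png

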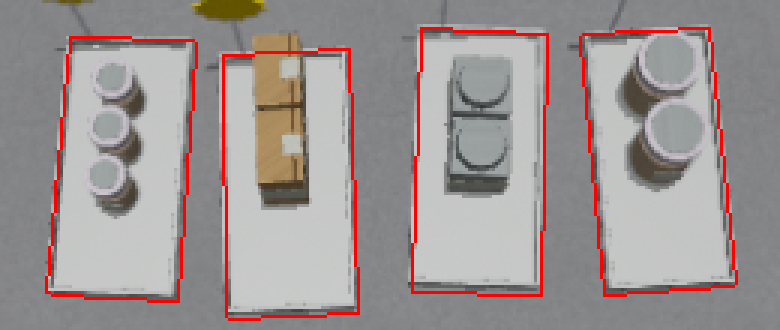

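```bash
cat > b.py <<'E'
from h import *
im=arm.snapshot("top"); g=cv2.GaussianBlur(cv2.cvtColor(im,cv2.COLOR_RGB2GRAY),(0,0),.6).astype(np.float32)
T=dict(tall_jar=(619,-253,72,2.5),small_jar=(611,245,81,-3.1),carton=(605,86,69,1.3),tin=(618,-80,75,-3.3))
def rect(l,w):
    u=np.linspace(-.5,.5,60); o=np.full(60,.5)
    return np.vstack([np.c_[u*l,o*w],np.c_[u*l,-o*w],np.c_[-o*l,u*w*2-0*u] if 0 else np.c_[-o*l,u*w]])
def pix(p,l,w,z):
    a=rect(l,w); t=np.radians(p[2]); c,s=np.cos(t),np.sin(t)
    return proj("top",np.c_[p[0]+c*a[:,0]-s*a[:,1],p[1]+s*a[:,0]+c*a[:,1],np.full(len(a),z)]).astype(np.float32)
def samp(q): return cv2.remap(g,q[:,0].copy(),q[:,1].copy(),cv2.INTER_LINEAR)[:,0]
vis=cv2.resize(im,None,fx=4,fy=4,interpolation=cv2.INTER_CUBIC)
for n,(x,y,o,t) in T.items():
    def sc(p): return -np.clip(samp(pix(p,235,111,18))-samp(pix(p,246,122,9)),-60,60).mean()
    best=None
    for t0 in(-4,0,4):
      for d in(-5,0,5):
        x0=np.array([x+o,y+d+o*np.radians(t0),t0],float)
        r=minimize(sc,x0,method="Nelder-Mead",options=dict(initial_simplex=[x0,x0+[6,0,0],x0+[0,6,0],x0+[0,0,3]]))
        if best is None or r.fun<best.fun: best=r
    p=best.x; th=np.radians(p[2])
    print(n,np.round(p,1),round(best.fun,1),"place",np.round([p[0]-o*np.cos(th),p[1]-o*np.sin(th)],1))
    for q in pix(p,240,116,18): cv2.circle(vis,tuple(int(v) for v in (q+.5)*4),1,(255,0,0),-1)
    for c in("top","side"): print("   ",[np.round(arm.pinpoint(c,n+"_place")[0]["xyz"],1).tolist() for _ in range(2)] if c=="top" else "")
    for c in("side","top"):
        if c=="side": continue
cv2.imwrite("pics/tr2.png",vis[90*4:200*4,140*4:390*4,::-1][:, :1000][:, ::1][::1] if 0 else cv2.resize(vis[360:800,560:1560],(800,352))[:,:,::-1])
o=arm.outline_of("top","small_jar_center"); print([(round(d["p"],2),d["region"].sum()) for d in o])
E
python3 b.py
```

```text
tall_jar [ 693.4 -253.1    2.7] -45.0 place [ 621.5 -256.5]
    [[622.7, -249.8, 6.2], [622.7, -249.8, 6.2]]
    
small_jar [693.1 239.5  -3.1] -46.2 place [612.2 243.8]
    [[615.0, 244.5, 6.2], [615.0, 244.5, 6.2]]
    
carton [677.2  87.6   1.8] -45.4 place [608.2  85.5]
    [[605.7, 85.6, 3.6], [605.7, 85.6, 3.6]]
    
tin [696.9 -86.8  -3. ] -44.6 place [622.  -82.9]
    [[620.2, -78.4, 6.7], [620.2, -78.4, 6.7]]
    
[(0.61, np.int64(236))]
```

View pics/tr2.png

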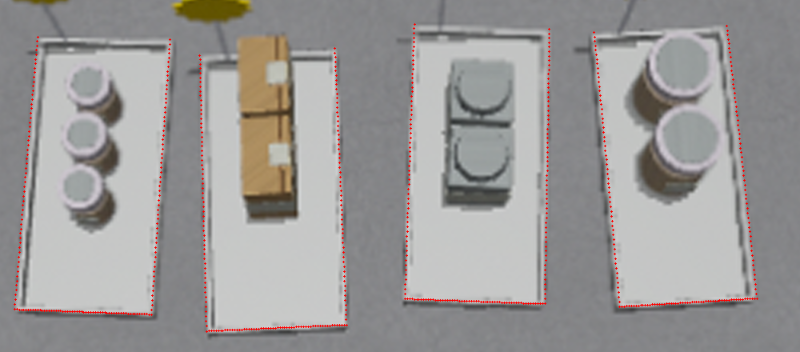

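The red outlines sit on all four tray rims, so the fits are good. I'll start moving with the tall jar, going in the listed order.

```bash
cat > m.py <<'E'
from h import *
def wrap(a): return (a+180)%360-180
def best_yaw(xy,z,yaw):
    q0=arm.sense()["joint_pos"]; c=[]
    for y in(yaw,yaw+180):
        q=arm.solve_ik([*xy,z],[180,0,wrap(y)])
        if q is not None: c.append((np.abs(np.array(q)-q0).max(),wrap(y)))
    return min(c)[1]
H=210
def pick(xy,yaw,zt):
    y=best_yaw(xy,H,yaw); arm.movep([*xy,H],[180,0,y])
    arm.movel([*xy,zt+45],rate=200)
    hit=arm.movel([*xy,zt],rate=80,force_limit=8); s=arm.sense(); print("down",hit,s["tool_pos"].round(1))
    arm.grasp(); s=arm.sense(); print("gap",round(s["finger_gap"],1),"t",s["time_s"])
    arm.movel([*xy,H],rate=180); s=arm.sense(); print("lifted gap",round(s["finger_gap"],1),s["wrist_force"].round(1))
    return y
def place(xy,yaw,zt,y0):
    y=min((wrap(yaw),wrap(yaw+180)),key=lambda a:abs(wrap(a-y0)))
    arm.movel([*xy,H],rate=220,rotation=[180,0,y]); print("held",round(arm.sense()["finger_gap"],1))
    arm.movel([*xy,zt+12],rate=150); arm.hold(.3)
    hit=arm.movel([*xy,zt-3],rate=15,force_limit=4); s=arm.sense(); print("set",hit,s["tool_pos"].round(1),"nominal",zt,s["wrist_force"].round(1))
    arm.ungrasp(); arm.movel([*xy,H],rate=150); s=arm.sense(); print("gap",round(s["finger_gap"],1),"t",s["time_s"])
E
python3 - <<'E'
from m import *
y=pick((479,107),90,47); place((620.5,-254.5),92.7,51,y)
cv2.imwrite("pics/s1.png",arm.snapshot("side")[:,:,::-1])
E
```

```text
down False [479.2 107.   47.3]
gap 57.5 t 5.8833
lifted gap 57.8 [-0.5 -0.1 -3.5]
held 57.5
set True [ 620.4 -254.3   51.1] nominal 51 [-0.4  0.9  5.7]
gap 94.0 t 12.9917
```

View pics/s1.png

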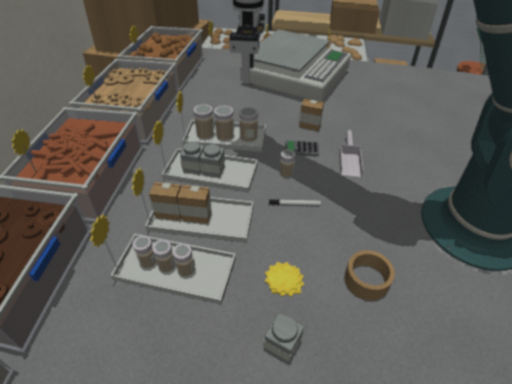

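The tall jar stands in line with its row at about (249,123) px, and it was set down at 51.1 mm against a nominal 51. On to the small jar and the carton.

```bash
python3 - <<'E'
from m import *
y=pick((489,-112.5),90,26); place((612.5,244),86.9,30,y)
for c in("side","top"):
    arm.snapshot(c); o=arm.outline_of(c,"carton_center"); print(c,[(round(d["p"],2),d["region"].sum()) for d in o])
    if o: print(fit("carton",{c:o[0]["region"]},(437,-359),(-10,10)))
y=pick((437.5,-359),80.4,41); place((607,85.5),91.8,45,y)
cv2.imwrite("pics/s2.png",arm.snapshot("side")[:,:,::-1])
E
```

```text
down False [ 489.1 -112.6   26.2]
gap 39.6 t 16.2667
lifted gap 39.7 [-0.5 -0.6 -1.6]
held 39.4
set True [612.4 244.   30. ] nominal 30 [-1.7  0.5  6.7]
gap 94.1 t 23.9417
side [(0.76, np.int64(664)), (0.3, np.int64(636))]
(array([ 437.1, -355.4,  -13.5]), np.float64(0.954))
top [(0.82, np.int64(677))]
(array([ 437.4, -360.3,  -11. ]), np.float64(0.949))
down False [ 437.4 -359.2   41.1]
gap 39.6 t 28.7333
lifted gap 39.7 [ 0.1 -0.  -2.9]
held 39.5
set True [607.   85.5  44.9] nominal 45 [-0.6 -0.3  7.7]
gap 94.2 t 36.575
```

View pics/s2.png

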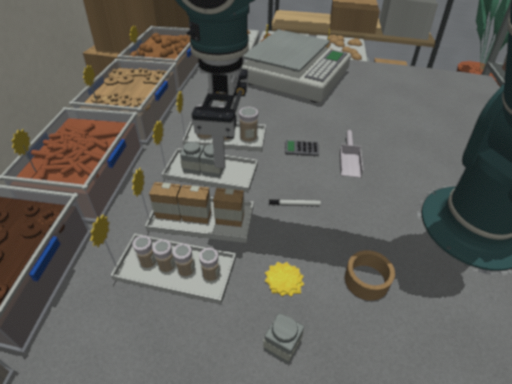

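The small jar (208,262) and the carton (229,205) stand upright in line with their rows. Last is the tin, then a check of all four.

```bash
python3 - <<'E'
from m import *
y=pick((447,367),67.5,26); place((620.5,-81),87,30,y)
arm.movep([350,350,300],[180,0,90])
P=dict(tall_jar=(620.5,-254.5,2.7,4),small_jar=(612.5,244,-3.1,4),carton=(607,85.5,1.8,4),tin=(620.5,-81,-3,4))
for c in("top","side"):
    im=arm.snapshot(c)
    vis=cv2.resize(im,None,fx=4,fy=4,interpolation=cv2.INTER_CUBIC)
    for n,p in P.items():
        for d in arm.outline_of(c,n+"_center")[:2]: print(n,c,round(d["p"],2),fit(n,{c:d["region"]},p,(p[2],)))
        cv2.drawContours(vis,cv2.findContours(render(c,n,p),0,1)[0],-1,(255,0,0),1)
    v=vis[360:800,560:1560] if c=="top" else vis[380:1220,420:1120]
    cv2.imwrite(f"pics/e_{c}.png",cv2.resize(v,None,fx=.7,fy=.7,interpolation=cv2.INTER_AREA)[:,:,::-1])
print(arm.sense()["time_s"])
E
```

```text
down False [447.2 366.9  26. ]
gap 52.0 t 40.1333
lifted gap 51.9 [-0.9 -0.2 -1.2]
held 51.8
set True [620.4 -81.   30. ] nominal 30 [-1.9  0.3  7.5]
gap 94.1 t 48.125
tall_jar top 0.75 (array([ 620.1, -255.8,   19. ]), np.float64(0.939))
tall_jar top 0.28 (array([ 620.5, -254.5,    2.7]), np.float64(0.0))
small_jar top 0.74 (array([612.8, 241.3,   7.6]), np.float64(0.85))
carton top 0.89 (array([605.3,  82.8,   2. ]), np.float64(0.954))
tin top 0.66 (array([618.8, -83.8,  -3.9]), np.float64(0.935))
tall_jar side 0.96 (array([ 621.3, -258.8,   12.7]), np.float64(0.839))
small_jar side 0.86 (array([613.2, 245.1,   2.6]), np.float64(0.896))
small_jar side 0.27 (array([612.5, 244. ,  -3.1]), np.float64(0.0))
carton side 0.64 (array([605.1,  85.5,   0. ]), np.float64(0.948))
tin side 0.62 (array([619. , -81.9,  -2.1]), np.float64(0.948))
50.5
```

View pics/e_top.png

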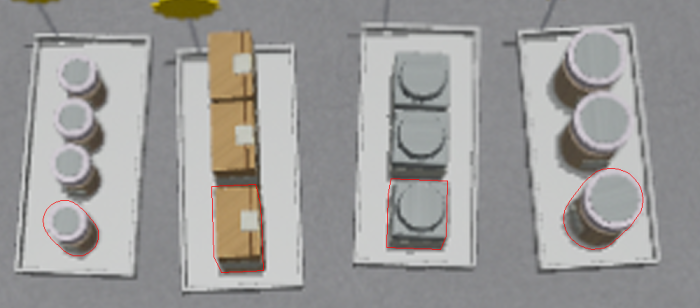

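View pics/e_side.png

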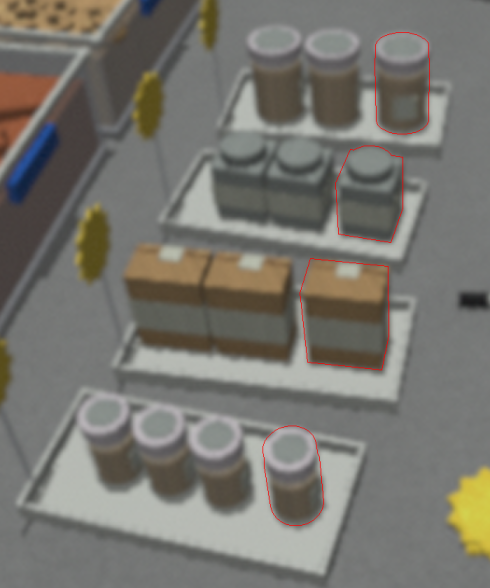

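Both views show all four goods upright in the middle of their places and in line with their rows, and the robot is clear of them.

```bash
python3 -c "
from workcell import arm
arm.close_job()"
```

```text
the job is handed in; nothing more can be done
```

I put the tall jar, small jar, carton and tin, in that order, back into the empty places of their trays, and handed the job in at about 50 s. Each was lowered until light contact, within 0.1 mm of the expected height, before I released it.

**Last checks:** Both cameras showed all four upright and in line with the stock. Outline fits were within about 3 mm of the targets, and the carton and tin within about 2° of their trays.

**Disagreements:**
- The side-view fit put the tall jar 4 mm off sideways, but that was a weaker fit and the top view had it within about 1.5 mm.
- The top camera reads about 2 mm low in y. Allowing for that, the carton and small jar may sit 2–3 mm off the tray centre line.
- Two low-confidence network reports (tall jar in the top view, small jar in the side view) did not overlap the placed goods, so I ignored them.

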